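# Pack a keyed stacking produce keeper

### The job

Pack the tomatoes, limes and garlic lying on the worktop into the stacking keeper, one to a pocket: first fill all three pockets of the bottom tray (the one on a board), then stack the second tray fully home on it, put what is left into the second tray's pockets and set the lid fully home on top. Trays and lid go only one way round, wide notch over wide key and narrow notch over narrow key. Leave the onion, the low tin and the mug where they are.

Things in the scene. Friction and masses are not known exactly. Their poses are not given: they have to be found in the camera images.
- base: bottom tray, 0.95 kg: pale wood tray, 63 mm wide (x) and 202 long (y), on a darker board 95 x 230 x 10 mm. Origin: centre of the board's underside; z up. Long sides 3 mm thick and low, top 28 mm above the worktop. Full-width end walls 12 mm thick, flat tops 70 mm up; on each a key: tab 10 mm tall, 5.5 thick, flush with the outer face, 32 mm wide at the +y end, 14 at -y
- tray2: second tray, pale wood, empty, about 0.26 kg: like the bottom tray without board (63 x 202 mm; sides 18 mm tall, end walls 60 plus 10 mm keys). Origin: centre of its underside; z up. Each end wall's foot has a notch 12 mm tall, 8 deep: 37 mm wide at +y, 19 at -y (about 2.5 mm play on a key). Seated: 70 mm above the base's origin. Grip it across the outsides of the low sides, mid-length
- lid: lid, about 0.15 kg: pale wood plate 63 (x) x 202 (y) x 6 mm, its top 18 mm above its feet; feet notched like the second tray's (37 mm wide at +y, 19 at -y). Darker grip bar on top at the centre, 16 mm wide (x), 80 long (y), 18 to 46 mm above the feet. Origin: centre, level with the feet's undersides; z up. Seated: 60 mm above the second tray's origin
- base_pocket1 (a point): centre of the floor of the bottom tray's pocket 1 (nearest the wide key): 57 x 57 mm, its sides and dividers rise 15 mm above this floor; z up
- base_pocket2 (a point): centre of the floor of the bottom tray's pocket 2 (middle): 57 x 57 mm, its sides and dividers rise 15 mm above this floor; z up
- base_pocket3 (a point): centre of the floor of the bottom tray's pocket 3 (nearest the narrow key): 57 x 57 mm, its sides and dividers rise 15 mm above this floor; z up
- base_wide_end (a point): on the flat top of the bottom tray's end wall with the wide key, at the foot of that key (98 mm from the tray's centre)
- tray2_pocket1 (a point): centre of the floor of the second tray's pocket 1 (nearest the wide key): 57 x 57 mm, its sides and dividers rise 15 mm above this floor; z up
- tray2_pocket2 (a point): centre of the floor of the second tray's pocket 2 (middle): 57 x 57 mm, its sides and dividers rise 15 mm above this floor; z up
- tray2_pocket3 (a point): centre of the floor of the second tray's pocket 3 (nearest the narrow key): 57 x 57 mm, its sides and dividers rise 15 mm above this floor; z up
- tray2_wide_end (a point): on the flat top of the second tray's end wall with the wide key, at the foot of that key (98 mm from the tray's centre)
- lid_wide_end (a point): in the plane of the lid's feet, middle of its wide notch (98 mm from its centre)
- tomato_1_mid (a point): middle of a red tomato (about 49 x 52 x 44 mm), loose on the worktop; this point is 22 mm above its underside at the start and stays inside it if it rolls. Absent in some runs (None).
- tomato_2_mid (a point): middle of a red tomato (about 50 x 51 x 46 mm), loose on the worktop; this point is 23 mm above its underside at the start and stays inside it if it rolls. Absent in some runs (None).
- tomato_3_mid (a point): middle of a red tomato (about 51 x 52 x 52 mm), loose on the worktop; this point is 26 mm above its underside at the start and stays inside it if it rolls. Absent in some runs (None).
- lime_1_mid (a point): middle of a green lime (about 51 x 47 x 45 mm), loose on the worktop; this point is 22 mm above its underside at the start and stays inside it if it rolls. Absent in some runs (None).
- lime_2_mid (a point): middle of a green lime (about 53 x 45 x 45 mm), loose on the worktop; this point is 22 mm above its underside at the start and stays inside it if it rolls. Absent in some runs (None).
- garlic_mid (a point): middle of a pale garlic bulb (about 51 x 51 x 51 mm with its pointed tip up, widest about 23 mm up), loose on the worktop; this point is 23 mm above its underside at the start and stays inside it if it rolls. Absent in some runs (None).
- onion: brown onion, 60 x 62 x 67 mm, bystander to be left alone; origin under its middle
- tin: low round tin with a gold rim, 86 mm across, 40 mm tall, bystander to be left alone; origin under its middle
- mug: blue and white mug, 78 mm across, 92 mm tall, bystander to be left alone; origin on its underside

How it is judged:
By the outcome, as a careful person would: the job done as asked, in the order asked, and still so for the second after the job is handed in, with the robot touching nothing.
Of tomato_1, tomato_2, tomato_3, lime_1, lime_2, garlic only 4 to 6 are there at a start; the rules pass over those that are not, and their reading is None.
At some moment in a run one of tray2, lid may be knocked a few centimetres aside while the robot is not near it.
Once in a run the grip may slacken for a moment while it holds something.
It also fails if it takes over 202 s, if anything falls off the work surface, if the arm or the gripper's body presses on something with over 40 N, if the wrist force passes 120 N, or if a joint passes its speed limit or range.

### The arm

A 6-joint arm with a two-finger parallel gripper is mounted at the origin on a cart in front of the work surface, level with it; the furniture and walls round the work are solid. World frame = base frame: x ahead of the robot, y to its left, z up, the work surface at z = 0. Lengths are in m, angles in rad, forces in N, time in s.
With the tool pointing down it reaches from about 0.425 to 0.925 m from the base axis. Payload 12.5 kg.
Tool frame: the origin (TCP) lies at the very end of the fingers, on their centre line; the grasp point (between the pads) lies 19 mm behind it; z points along the fingers, y is the line along which they close (so a half turn about z gives the same grasp; the last joint's range is limited). The gripper opens to 85 mm and grips with 20 to 120 N. Pads are 22 mm wide; open, the fingers measure 114 mm over their backs; the gripper's body (76 mm by 85 mm) begins 54 mm behind the grasp point. The pads swing forward as they close: fully open they stand 13 mm farther back than shut.
Start: joints at [-1.434, 0.491, 1.559, -0, 1.092, -0.106], TCP at [0.15, -0.607, 0.231] pointing down, gripper open.
Joint ranges: [-3.1, 3.1], [-0.84, 2.19], [0.05, 2.79], [-1.13, 4.28], [0.06, 2.93], [-2.69, 2.69]. Speed limits (rad/s): [2.22, 2.22, 2.79, 3.14, 3.14, 3.14].

### API

Orientations are given as a 3x3 rotation matrix whose columns are the frame's x, y, z axes.
In Python, from plant import env, kin, eyes, order gives the robot as it stands. The module is installed in compiled form; this text tells all that it offers. Calls block until the motion is done:
- env.move_to(position, orientation): joint-space move of the TCP to a pose.
- env.line_to(position, v=0.15, frame=None): straight line of the TCP; frame=None keeps the orientation; v is the mean speed in m/s.
- env.movej(angles): joint-space move.
- env.move_gripper(opening, newtons=None): opening from 0.0 (shut) to 1.0 (fully open); newtons is the grip in N (None keeps the last); returns when the fingers have stopped.
- env.sleep(seconds).
- kin.solve_ik(position, orientation): joint angles nearest the present ones, or None.
- env.read_state(): the state.
- eyes.read_camera(name): name is "scene" or "top" or "wrist"; returns a dict with "frame" (420x560x3 uint8, red, green, blue), "fx", "fy", "cx", "cy" (pixels), "view" (4x4, takes a point from world to camera coordinates). Camera axes: x right, y up, looking along -z (the intrinsics and any distortion apply to the point x, -y, -z); pixel columns grow to the right and rows downward; lengths in m; the calibration is good to about 2 mm. A picture is of the moment at which its call begins. There is no depth.
A pose or a line that the arm cannot do raises env.IKError and nothing moves.
- order.finish_job(): hands the job in; it is judged then, once.
The state is a dict: "clock": time; "q": joint angles; "qd": joint speeds; "joint_torque": joint torques, N m; "position": TCP position; "tcp_rot": TCP orientation; "contact_force": force on the tool from outside, world axes, zero at the start; "ft_torque": the same for the moment, N m; "gripper_width": opening from 0.0 (shut) to 1.0 (fully open); "gripper_force": force on a finger pad.
Only numpy, scipy, OpenCV 4.12 (cv2) and the standard library are available. Lean on these libraries where they do the work, as an engineer would, in place of code of your own. Each camera call takes 0.05 s, during which the arm holds its last target. There are 200 camera calls.

## Working session

There is one attempt and no reset: what is moved stays moved. The work goes in short steps, each a Python script; the robot and the scene stay as the last script left them, time stands still between calls to the robot, and variables do not carry over. Pictures are saved under pics/ and viewed, at most 16 in all, crops included, and the job is handed in when it is done.

```bash
mkdir -p pics; python3 - <<'E'
from plant import env,kin,eyes,order
import cv2,numpy as np
for n in("top","scene"):
    c=eyes.read_camera(n);cv2.imwrite(f"pics/{n}0.png",cv2.resize(c["frame"][:,:,::-1],(800,600),interpolation=cv2.INTER_CUBIC))
    print(n,c["fx"],c["fy"],c["cx"],c["cy"],[k for k in c],np.round(c["view"],4).tolist())
s=env.read_state();print(s["clock"],s["gripper_width"],np.round(s["tcp_rot"],3).tolist())
E
```

```text
top 533.2064793619435 533.2064793619435 282.44889966645223 217.98151376209523 ['frame', 'fx', 'fy', 'cx', 'cy', 'view'] [[0.0043, -0.9999, -0.0163, 0.0251], [0.987, 0.0017, 0.1609, -0.5532], [-0.1608, -0.0168, 0.9868, -1.3005], [0.0, 0.0, 0.0, 1.0]]
scene 539.7838946083264 539.7838946083264 272.52165648386887 211.23569706298858 ['frame', 'fx', 'fy', 'cx', 'cy', 'view'] [[-0.4383, -0.8986, 0.0194, 0.2505], [0.6434, -0.2986, 0.7049, -0.3935], [-0.6276, 0.3214, 0.7091, -1.0475], [0.0, 0.0, 0.0, 1.0]]
0.1 1.0019508041812841 [[0.971, 0.24, -0.0], [0.24, -0.971, 0.001], [0.0, -0.001, -1.0]]
```

View pics/top0.png

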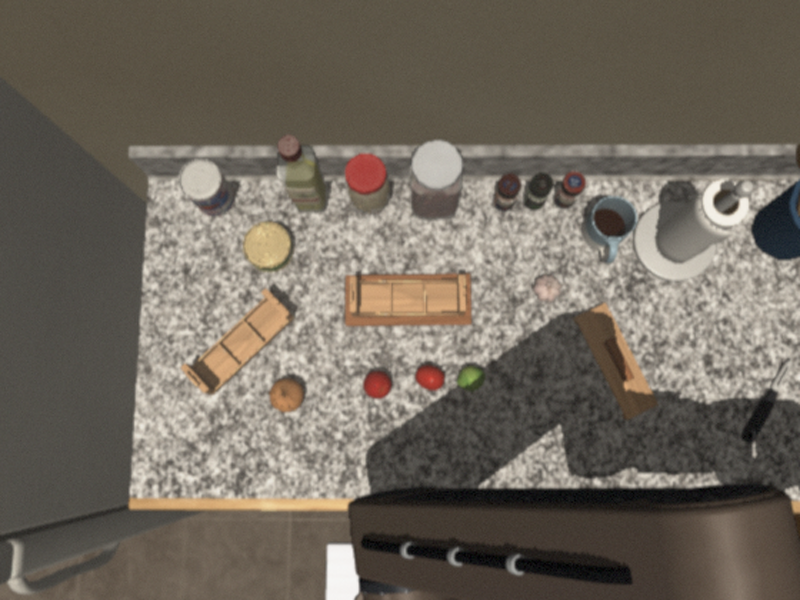

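View pics/scene0.png

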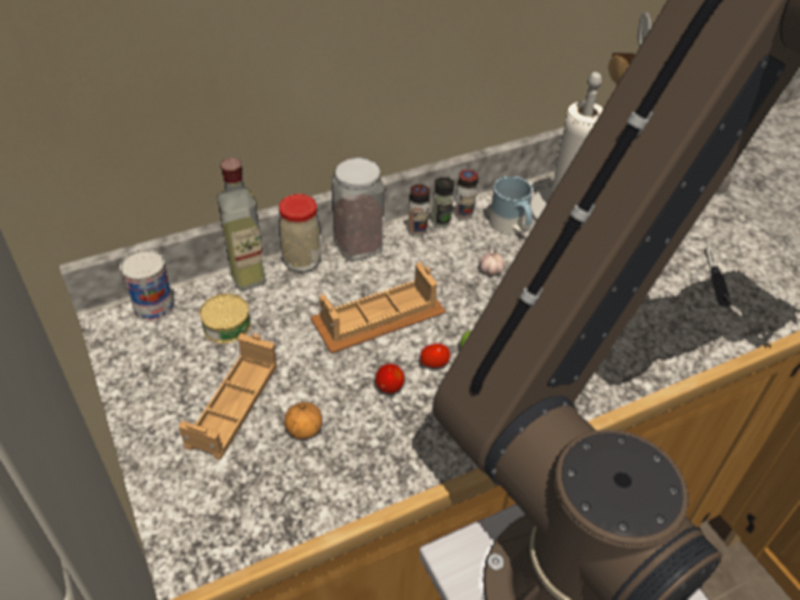

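```bash
cat > h.py <<'E'
from plant import env,kin,eyes,order
import cv2,numpy as np
def unproj(c,u,v,z):
    V=np.array(c["view"]);R=V[:3,:3];o=-R.T@V[:3,3]
    d=R.T@np.array([(u-c["cx"])/c["fx"],-(v-c["cy"])/c["fy"],-1.])
    return o+d*(z-o[2])/d[2]
def proj(c,p):
    V=np.array(c["view"]);q=V[:3,:3]@np.asarray(p)+V[:3,3]
    return np.array([c["cx"]+c["fx"]*q[0]/-q[2],c["cy"]-c["fy"]*q[1]/-q[2]])
def down(a): return np.array([[np.cos(a),np.sin(a),0],[np.sin(a),-np.cos(a),0],[0,0,-1.]])
def yawpick(p,a):
    "of a, a+pi: the one with the last joint nearest zero"
    best=None
    for b in(a,a+np.pi,a-np.pi):
        q=kin.solve_ik(p,down(b))
        if q is not None and (best is None or abs(q[5])<best[0]): best=(abs(q[5]),b)
    return best[1]
def st(): return env.read_state()
E
python3 - <<'E'
from h import *
c=eyes.read_camera("top")
P=dict(base=(408,300,.03),tray2=(240,340,.02),tin=(268,246,.04),onion=(287,394,.03),t1=(377,384,.023),t2=(430,377,.023),lime=(471,376,.022),garlic=(546,288,.025),lid=(617,362,.018),mug=(610,222,.09))
for k,(u,v,z) in P.items(): print(k,np.round(unproj(c,u*.7,v*.7,z),3))
ims=[]
for p in((.50,0,.38),(.47,.33,.38),(.45,-.36,.38)):
    a=np.arctan2(p[1],p[0]);env.move_to(np.array(p),down(yawpick(p,a)))
    w=eyes.read_camera("wrist");ims.append(w["frame"]);np.save(f"w{len(ims)}.npy",w,allow_pickle=True)
    V=np.array(w["view"]);print(np.round(-V[:3,:3].T@V[:3,3],3),np.round(-V[2,:3],3),w["fx"],w["cx"],w["cy"],np.round(st()["q"],2))
    if len(ims)==1: t=eyes.read_camera("top")["frame"]
ims.append(t)
m=np.vstack([np.hstack(ims[:2]),np.hstack(ims[2:])])[:,:,::-1]
cv2.imwrite("pics/m1.png",cv2.resize(m,(800,600),interpolation=cv2.INTER_AREA));print(st()["clock"])
E
```

```text
base [0.576 0.019 0.03 ]
tray2 [0.505 0.32  0.02 ]
tin [0.673 0.272 0.04 ]
onion [0.408 0.231 0.03 ]
t1 [0.426 0.073 0.023]
t2 [ 0.439 -0.02   0.023]
lime [ 0.441 -0.093  0.022]
garlic [ 0.599 -0.229  0.025]
lid [ 0.467 -0.352  0.018]
mug [ 0.703 -0.331  0.09 ]
[ 0.57  -0.001  0.522] [-0.277  0.    -0.961] 355.16821858456785 277.73793137598597 206.4611711070889 [-0.13  0.18  1.63 -0.    1.33  1.44]
[0.528 0.369 0.522] [-0.227 -0.159 -0.961] 355.16821858456785 277.73793137598597 206.4611711070889 [ 0.5   0.3   1.46 -0.    1.38  1.46]
[ 0.505 -0.404  0.522] [-0.216  0.173 -0.961] 355.16821858456785 277.73793137598597 206.4611711070889 [-0.79  0.31  1.46  0.    1.38  1.46]
6.5917
```

View pics/m1.png

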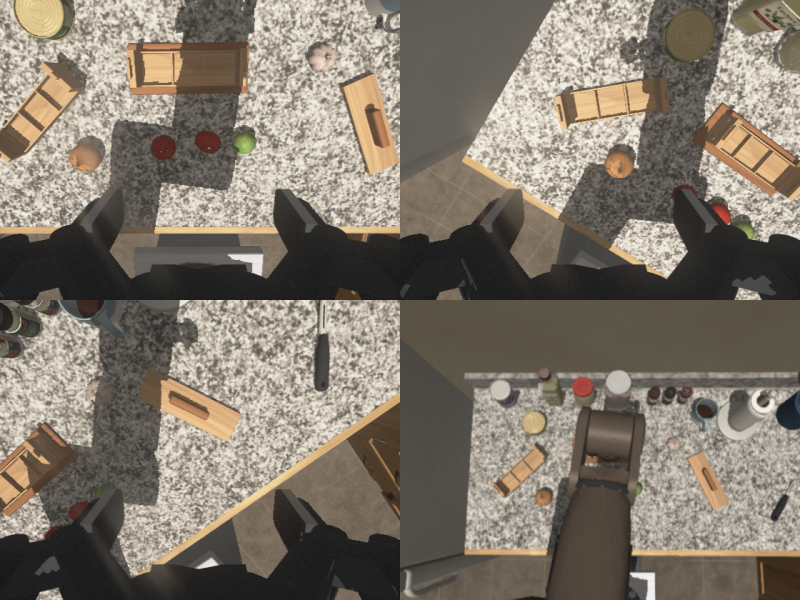

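```bash
python3 - <<'E'
from h import *
o=np.zeros((600,800,3),np.uint8)
for i,(k,x,y,w,h) in enumerate([(1,165,45,200,100),(2,205,90,200,100),(3,185,90,170,120)]):
    f=np.load(f"w{k}.npy",allow_pickle=True).item()["frame"]
    c=cv2.resize(f[y:y+h,x:x+w],None,fx=4 if i<2 else 2.4,fy=3 if 0 else (4 if i<2 else 2.4),interpolation=cv2.INTER_CUBIC)
    if i<2: c=cv2.resize(c,(600,300)); o[300*i:300*i+300,:600]=c
    else: c=cv2.resize(c,(200,141)); 
    cv2.imwrite
f=np.load("w3.npy",allow_pickle=True).item()["frame"]
L=cv2.rotate(cv2.resize(f[90:205,185:345],None,fx=3,fy=3,interpolation=cv2.INTER_CUBIC),cv2.ROTATE_90_CLOCKWISE)
L=cv2.resize(L,None,fx=200/L.shape[1],fy=200/L.shape[1]);o[:L.shape[0],600:]=L
cv2.imwrite("pics/c1.png",o[:,:,::-1])
E
```

```text
(no output)
```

View pics/c1.png

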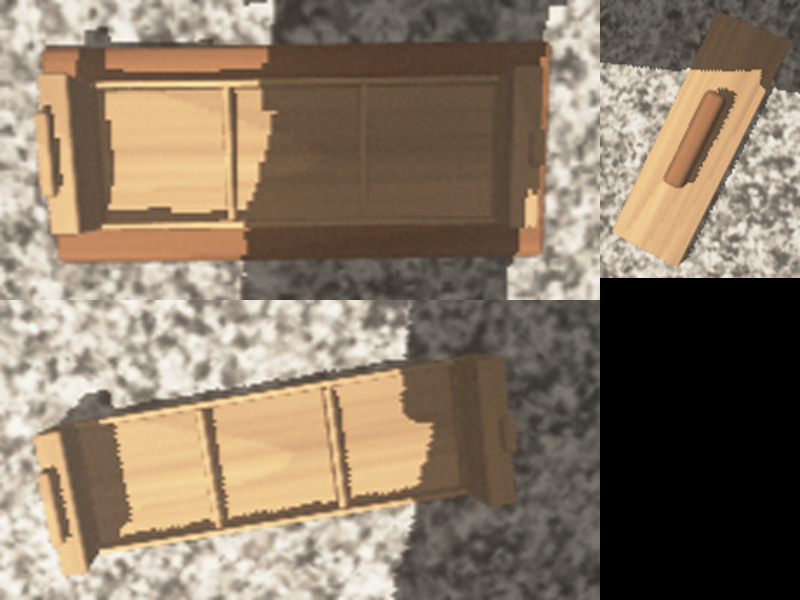

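```bash
cat >> h.py <<'E'
from scipy.optimize import least_squares
def toworld(pose,m):
    x,y,a=pose;m=np.asarray(m,float);c,s=np.cos(a),np.sin(a)
    return np.c_[x+c*m[:,0]-s*m[:,1],y+s*m[:,0]+c*m[:,1],m[:,2]]
def fit(c,m,uv,x0):
    f=lambda p:(np.array([proj(c,q) for q in toworld(p,m)])-uv).ravel()
    r=least_squares(f,x0,loss="soft_l1");return r.x,np.abs(r.fun).reshape(-1,2).max(1)
def rect(hx,hy,z): return [(-hx,hy,z),(hx,hy,z),(hx,-hy,z),(-hx,-hy,z)]
def blob(c,kind,near,z,r=40):
    "centre at height z of the colour blob nearest the expected place"
    h=cv2.cvtColor(c["frame"],cv2.COLOR_RGB2HSV);H,S,V=[h[...,i].astype(int) for i in range(3)]
    m={"red":((H<8)|(H>172))&(S>150)&(V>40),"green":(H>30)&(H<60)&(S>110)&(V>30)}[kind].astype(np.uint8)
    n,_,s,ct=cv2.connectedComponentsWithStats(m);u=proj(c,[*near,z])
    k=[i for i in range(1,n) if s[i,4]>60 and np.hypot(*(ct[i]-u))<r]
    if not k: return None
    i=max(k,key=lambda i:s[i,4]);return unproj(c,s[i,0]+s[i,2]/2,s[i,1]+s[i,3]/2,z),s[i]
E
python3 - <<'E'
from h import *
w=[np.load(f"w{k}.npy",allow_pickle=True).item() for k in(1,2,3)]
uv=np.array([(40,75),(54,235),(535,228),(545,68),(45,47),(60,262),(541,252),(550,43)])/3+[165,45]
# corner order in image: far-left(+x,+y), near-left(-x,+y), near-right, far-right
def o(hx,hy,z): return [(hx,hy,z),(-hx,hy,z),(-hx,-hy,z),(hx,-hy,z)]
print("base",*fit(w[0],o(.0315,.101,.07)+o(.0475,.115,.01),uv,(.576,.02,0)))
uv=np.array([(36,134),(74,275),(515,203),(500,57)])/3+[205,90]
print("tray2",*fit(w[1],o(.0315,.101,.06),uv,(.505,.32,.7)))
q=np.array([(722,12),(792,40),(680,265),(613,235)])-[600,0]
uv=np.c_[185+q[:,1]/1.739,90+(200-q[:,0])/1.739]
for a in(.4,.4+np.pi): print("lid",*fit(w[2],[(-.0315,.101,.018),(.0315,.101,.018),(.0315,-.101,.018),(-.0315,-.101,.018)],uv,(.467,-.352,a)))
print([np.round(unproj(w[2],*u,.018),3) for u in uv])
for k,n,z in(("red",(.426,.073),.023),("red",(.439,-.02),.023),("green",(.441,-.093),.022)):
    print(k,blob(w[0],k,n,z))
c=eyes.read_camera("top")
for k,n,z in(("red",(.426,.073),.023),("red",(.439,-.02),.023),("green",(.441,-.093),.022)): print(k,blob(c,k,n,z,20))
E
```

```text
base [0.57966051 0.01672128 0.01122057] [0.86508826 0.96925167 1.65795943 0.53078733 1.8912862  0.8952953
 2.04262702 1.38326953]
tray2 [0.49962414 0.31747685 0.77150602] [1.07144955 3.89810687 1.18354169 2.02623248]
lid [ 0.46936919 -0.35409529 -1.12455827] [1.57164813 0.70984663 2.27940903 1.08218125]
lid [ 0.46936919 -0.35409529  5.15862704] [1.57164819 0.70984658 2.27940905 1.08218122]
[array([ 0.548, -0.285,  0.018]), array([ 0.574, -0.338,  0.018]), array([ 0.394, -0.423,  0.018]), array([ 0.364, -0.37 ,  0.018])]
red (array([0.4240034 , 0.06783717, 0.023     ]), array([215, 193,  31,  30, 289], dtype=int32))
red (array([ 0.4398494 , -0.01908682,  0.023     ]), array([274, 184,  32,  27, 412], dtype=int32))
green (array([ 0.42898698, -0.09524781,  0.022     ]), array([328, 194,  28,  21, 370], dtype=int32))
red None
red (array([ 0.43891005, -0.02030298,  0.023     ]), array([292, 256,  18,  16, 148], dtype=int32))
green None
```

```bash
cat >> h.py <<'E'
YB=np.pi/2+.011
def go(p,a,v=.25):
    env.move_to(np.array(p,float),down(a))
def hover(p,a,z=.13,save=None):
    go((p[0],p[1],z),a);w=eyes.read_camera("wrist")
    if save: cv2.imwrite(f"pics/{save}.png",w["frame"][:,:,::-1])
    return w
def grab(p,a,ztcp,N=30,zup=.16,op=1.0,v=.12):
    env.line_to(np.array([p[0],p[1],ztcp]),v=v,frame=down(a))
    env.move_gripper(0.0,N);g=st()["gripper_width"]
    env.line_to(np.array([p[0],p[1],zup]),v=.2);s=st()
    print("grab",round(g,3),"lifted",round(s["gripper_width"],3),"F",round(s["gripper_force"],1),np.round(s["contact_force"],1),"t",round(s["clock"],1))
E
python3 - <<'E'
from h import *
p=(.425,.070)
a=yawpick((*p,.13),YB);print(a)
w=hover(p,a,save="t1h");b=blob(w,"red",p,.023,120);print(b, proj(w,[*p,.023]))
s=eyes.read_camera("scene");cv2.imwrite("pics/s1.png",cv2.resize(s["frame"][:,:,::-1],(800,600)))
cv2.imwrite("pics/m2.png",np.hstack([cv2.resize(w["frame"],(400,300)),cv2.resize(s["frame"][120:330,200:480],(400,300))])[:,:,::-1])
E
```

```text
1.5817963267948965
(array([0.43506509, 0.07345058, 0.023     ]), array([ 267,  168,   48,   61, 1386], dtype=int32)) [277.08572789 202.9530444 ]
```

View pics/m2.png

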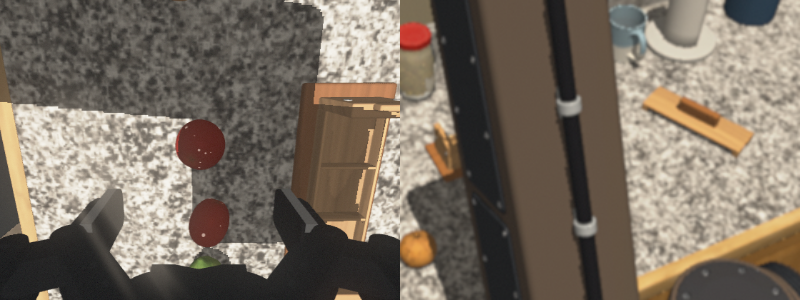

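```bash
cat >> h.py <<'E'
BASE=(.5797,.0167,.0112)
def place(pose,yl,ztcp,a,zup=.16):
    p=toworld(pose,[(0,yl,0)])[0]
    go((p[0],p[1],zup),a);g=st()["gripper_width"]
    env.line_to(np.array([p[0],p[1],ztcp]),v=.12);s=st()
    print("place",np.round(p,3),"w",round(g,3),round(s["gripper_width"],3),np.round(s["contact_force"],1))
    env.move_gripper(1.0);env.line_to(np.array([p[0],p[1],zup]),v=.25)
E
sed -i 's/(S>150)&(V>40)/(S>120)\&(V>20)/' h.py
python3 - <<'E'
from h import *
a=YB
grab((.427,.0715),a,.008)
w=eyes.read_camera("wrist")
place(BASE,.0605,.030,a)
w2=eyes.read_camera("wrist");np.save("w4.npy",w2,allow_pickle=True)
w3=hover((.4395,-.0195),a);print(blob(w3,"red",(.4395,-.0195),.023,80))
cv2.imwrite("pics/m3.png",np.vstack([np.hstack([cv2.resize(w["frame"],(400,300)),cv2.resize(w3["frame"],(400,300))]),np.hstack([cv2.resize(w2["frame"],(400,300))]*2)])[:,:,::-1]);print(st()["clock"])
E
```

```text
grab 0.573 lifted 0.568 F 31.2 [ 0.2  0.4 -0.4] t 11.1
place [0.579 0.077 0.   ] w 0.572 0.579 [-0.6 -0.  -0.8]
(array([ 0.43813467, -0.019887  ,  0.023     ]), array([ 244,  168,   62,   72, 3310], dtype=int32))
14.9417
```

View pics/m3.png

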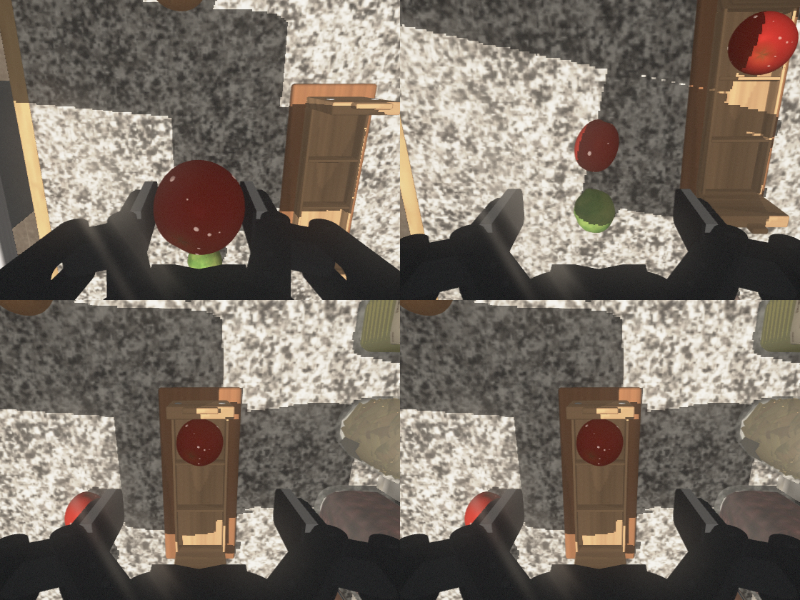

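```bash
sed -i 's/(S>110)&(V>30)/(S>80)\&(V>20)/' h.py
python3 - <<'E'
from h import *
a=YB
grab((.4385,-.0198),a,.008)
place(BASE,0,.030,a)
w=hover((.441,-.095),a);b=blob(w,"green",(.441,-.095),.022,80);print(b)
p=b[0] if b is not None and abs(b[0][0]-.441)<.012 and abs(b[0][1]+.095)<.012 else (.441,-.095)
grab(p,a,.007)
place(BASE,-.0605,.030,a)
w2=eyes.read_camera("wrist")
g=(.599,-.229);w3=hover(g,0.2+np.pi/2,z=.15);np.save("w5.npy",w3,allow_pickle=True);print(proj(w3,[*g,.023]))
cv2.imwrite("pics/m4.png",np.vstack([np.hstack([cv2.resize(w["frame"],(400,300)),cv2.resize(w3["frame"],(400,300))]),np.hstack([cv2.resize(w2["frame"],(400,300)),cv2.resize(eyes.read_camera("scene")["frame"],(400,300))])])[:,:,::-1]);print(st()["clock"])
E
```

```text
grab 0.524 lifted 0.528 F 31.7 [-0.2 -0.1 -0.1] t 17.5
place [0.58  0.017 0.   ] w 0.526 0.524 [-0.6 -0.4 -1.3]
(array([ 0.43606806, -0.09297589,  0.022     ]), array([ 239,  168,   62,   65, 2455], dtype=int32))
grab 0.498 lifted 0.498 F 30.5 [ 0.4 -0.1 -1.3] t 23.9
place [ 0.58  -0.044  0.   ] w 0.495 0.499 [-0.4 -0.3 -0.7]
[278.65371015 198.48125786]
27.85
```

View pics/m4.png

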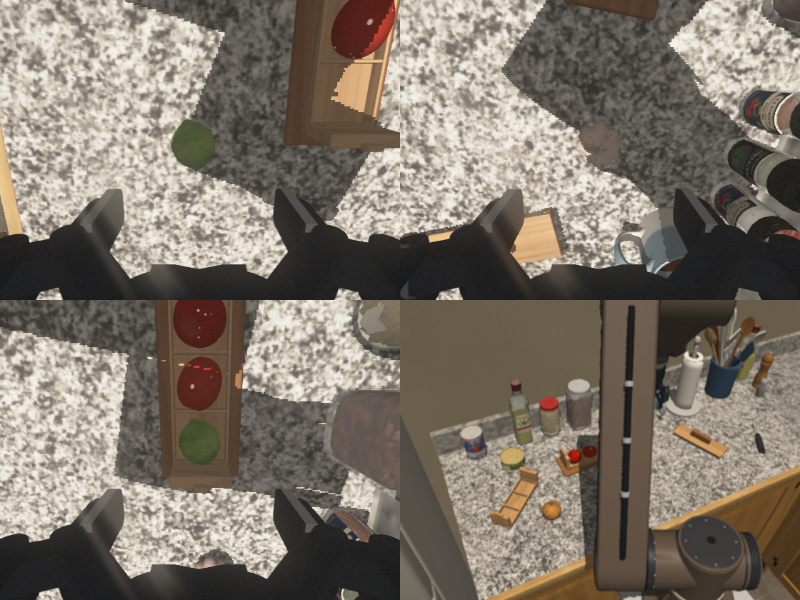

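```bash
python3 - <<'E'
from h import *
env.line_to(np.array([.599,-.229,.2]))
L=np.array([.469,-.354]);d=np.array([.904,.427]);ok=None
for s in(1,-1):
    o=d*s;e=L+o*.10;yw=np.arctan2(o[1],o[0]);D=down(yw);t=.5
    R=np.c_[np.cos(t)*D[:,0]+np.sin(t)*D[:,2],D[:,1],np.cos(t)*D[:,2]-np.sin(t)*D[:,0]]
    q=kin.solve_ik(np.array([*e,.10]),R);print(s,None if q is None else np.round(q,2))
    if q is not None and ok is None: ok=(s,e,R)
w1=None
if ok:
    env.move_to(np.array([*ok[1],.10]),ok[2]);w1=eyes.read_camera("wrist");env.line_to(np.array([*ok[1],.25]))
a=yawpick((*L,.25),-1.13+np.pi/2);go((*L,.24),a);w2=eyes.read_camera("wrist");np.save("wl.npy",w2,allow_pickle=True)
T=np.array([.500,.318]);a=yawpick((*T,.24),.765+np.pi/2);go((*T,.24),a);w3=eyes.read_camera("wrist");np.save("wt.npy",w3,allow_pickle=True);print("yaw",a,st()["clock"])
o=np.zeros((600,800,3),np.uint8)
for i,w in enumerate((w1,w2,w3)):
    if w is not None:o[300*(i//2):300*(i//2)+300,400*(i%2):400*(i%2)+400]=cv2.resize(w["frame"],(400,300),interpolation=cv2.INTER_AREA)
cv2.imwrite("pics/m5.png",o[:,:,::-1])
E
```

```text
1 [-0.46  0.79  1.44 -0.41  1.26  0.86]
-1 [-1.16  0.58  1.96  0.76  0.77  2.51]
yaw 2.3357963267948967 33.9083
```

View pics/m5.png

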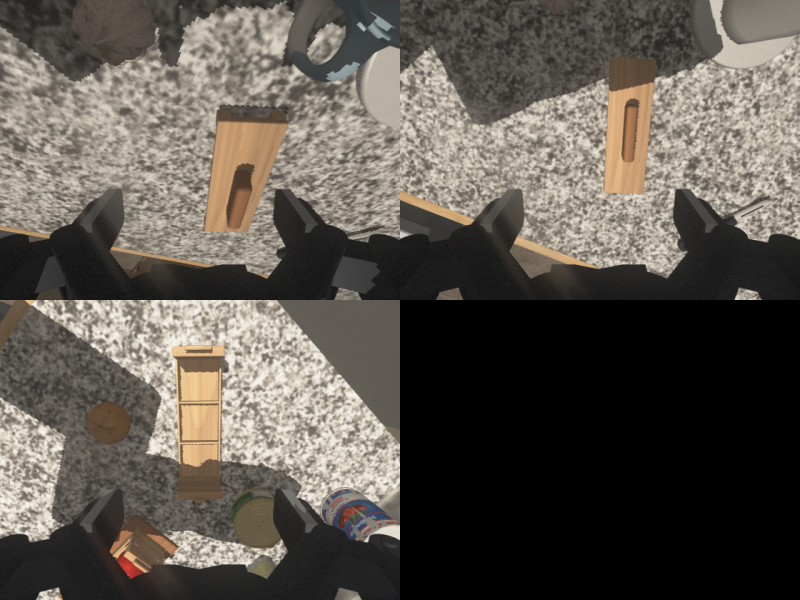

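```bash
python3 - <<'E'
from h import *
t=np.load("wt.npy",allow_pickle=True).item()["frame"];l=np.load("wl.npy",allow_pickle=True).item()["frame"]
m=cv2.imread("pics/m5.png")[:,:,::-1]
o=np.zeros((600,800,3),np.uint8)
R=lambda f,s:cv2.resize(f,None,fx=s,fy=s,interpolation=cv2.INTER_CUBIC)
o[:600,:300]=R(t[60:284-24+0,230:330],3)[:600,:300]
o[:450,300:600]=R(l[75:225,270:370],3)
e=m[95:135,205:300];o[:84,600:800]=cv2.resize(e,(200,84),interpolation=cv2.INTER_CUBIC)
e=cv2.convertScaleAbs(np.ascontiguousarray(e),alpha=2.5);o[100:184,600:800]=cv2.resize(e,(200,84),interpolation=cv2.INTER_CUBIC)
o[200:200+300,600:800]=R(t[255:293,240:330],2.2)[:300,:200] if 0 else 0
x=R(cv2.convertScaleAbs(t[255:290,240:330],alpha=2.5),2.2);o[200:200+x.shape[0],600:600+x.shape[1]]=x
cv2.imwrite("pics/c2.png",o[:,:,::-1])
E
```

```text
(no output)
```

View pics/c2.png

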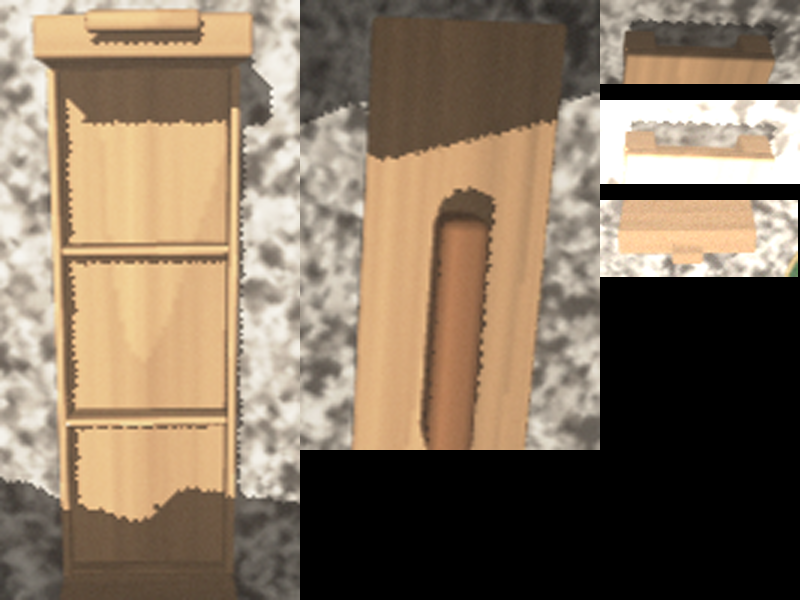

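```bash
python3 - <<'E'
from h import *
t=np.load("wt.npy",allow_pickle=True).item();l=np.load("wl.npy",allow_pickle=True).item()
uv=np.vstack([np.array([(33,15),(252,13),(38,57),(250,55)])/3+[230,60],[(248.6,277.7),(310.5,277.7)]])
m=[(-.0315,.101,.06),(.0315,.101,.06),(-.0315,.089,.06),(.0315,.089,.06),(-.0315,-.101,.06),(.0315,-.101,.06)]
print("tray2",*fit(t,m,uv,(.5,.318,.765)))
uv=np.vstack([np.array([(72,17),(265,27)])/3+[270,75],[(286,267.5),(340,270)]])
print("lid",*fit(l,[(-.0315,.101,.018),(.0315,.101,.018),(-.0315,-.101,.018),(.0315,-.101,.018)],uv,(.469,-.354,-1.13)))
b=np.load("w4.npy",allow_pickle=True).item()
print(proj(b,[.5,.318,.03]))
E
```

```text
tray2 [0.49944    0.31866345 0.77355036] [0.89397708 0.99165612 1.78606746 1.24430522 2.18984826 1.63427315]
lid [ 0.4772141  -0.39873574 -1.16939857] [0.5958927  1.38270157 2.6907829  2.0829415 ]
[ 151.90106204 -194.92529378]
```

```bash
python3 - <<'E'
from h import *
a=.7735+np.pi/2;p=np.array([.4994,.3187])
env.line_to(np.array([*p,.03]),v=.2,frame=down(a))
z=.006
env.line_to(np.array([*p,z]),v=.05);f0=st()["contact_force"][2]
while z>-.003:
    z-=.0015;env.line_to(np.array([*p,z]),v=.03);f=st()["contact_force"][2]
    if abs(f-f0)>2: z+=.002;env.line_to(np.array([*p,z]),v=.03);break
print("z",z,f,f0)
env.move_gripper(0,60);print(st()["gripper_width"],st()["contact_force"])
env.line_to(np.array([*p,z+.01]),v=.05);print(st()["gripper_width"],np.round(st()["contact_force"],2))
env.line_to(np.array([*p,z+.105]),v=.15);s=st();print(s["gripper_width"],np.round(s["contact_force"],2),np.round(s["ft_torque"],2))
B=toworld((.5797,.0167,.0112),[(0,0,0)])[0][:2]
go((*B,z+.125),.0112+np.pi/2)
w=eyes.read_camera("wrist");np.save("w6.npy",w,allow_pickle=True);s=st();print(z,s["gripper_width"],s["clock"],np.round(s["position"],4))
c=eyes.read_camera("scene")
cv2.imwrite("pics/m6.png",np.hstack([cv2.resize(w["frame"],(400,300)),cv2.resize(c["frame"][140:290,120:320],(400,300))])[:,:,::-1])
E
```

```text
z -0.0045 -0.3071613770995046 0.19533165166108493
0.7197797245286058 [-1.29632495 -0.64006284  3.79084013]
0.721058264056998 [-0.09 -0.11 -2.51]
0.7233676593058243 [ 0.23  0.43 -2.9 ] [-0.02  0.03  0.02]
-0.0045 0.7253753122904014 40.2083 [0.5795 0.018  0.1203]
```

View pics/m6.png

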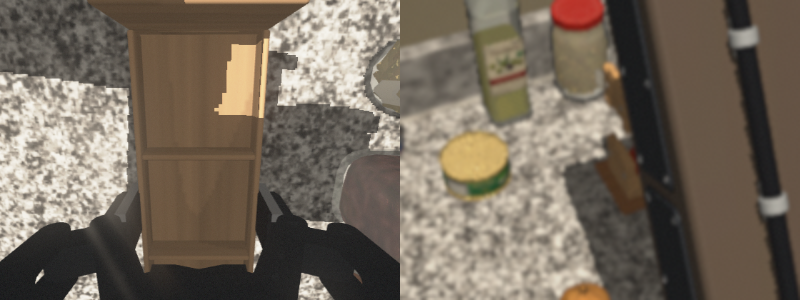

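```bash
python3 - <<'E'
from h import *
b=np.load("w4.npy",allow_pickle=True).item();w=np.load("w6.npy",allow_pickle=True).item()
for y in(.03025+.00175,.03025-.00175,-.03025+.00175,-.03025-.00175): print("exp div",np.round(proj(w,toworld((.5795,.018,.0112),[(0,y,.1428)])[0]),1))
g=cv2.cvtColor(w["frame"],cv2.COLOR_RGB2GRAY);print(g[196:232,240:280].mean(1).round().astype(int).tolist(),"rows196");print(g[330:365,250:280].mean(1).round().astype(int).tolist(),"rows330")
f=b["frame"]
def drawn(f,pose):
    f=cv2.resize(f,None,fx=4,fy=4,interpolation=cv2.INTER_CUBIC)
    for r in(rect(.0475,.115,.01),rect(.0315,.101,.07),rect(.0315,.089,.07),rect(.0315,.101,.028)):
        u=np.array([proj(b,q) for q in toworld(pose,r)])*4+1.5
        cv2.polylines(f,[u.astype(np.int32)],True,(0,0,255),1)
    return f
d=cv2.convertScaleAbs(drawn(f,(.5797,.0167,.0112)),alpha=1.5)[470:1070,760:1460]
cv2.imwrite("pics/c3.png",d[:,:,::-1])
E
```

```text
exp div [278.6 214.1]
exp div [278.6 223.5]
exp div [278.2 358.8]
exp div [278.2 366.2]
[94, 94, 93, 93, 93, 93, 92, 93, 93, 92, 82, 79, 79, 81, 79, 79, 80, 81, 82, 82, 84, 92, 94, 97, 95, 94, 93, 88, 84, 93, 92, 93, 93, 93, 93, 92] rows196
[87, 87, 87, 87, 87, 87, 82, 78, 77, 77, 78, 78, 79, 79, 79, 78, 78, 78, 78, 78, 79, 80, 80, 80, 80, 80, 80, 82, 87, 93, 94, 94, 92, 90, 86] rows330
```

View pics/c3.png

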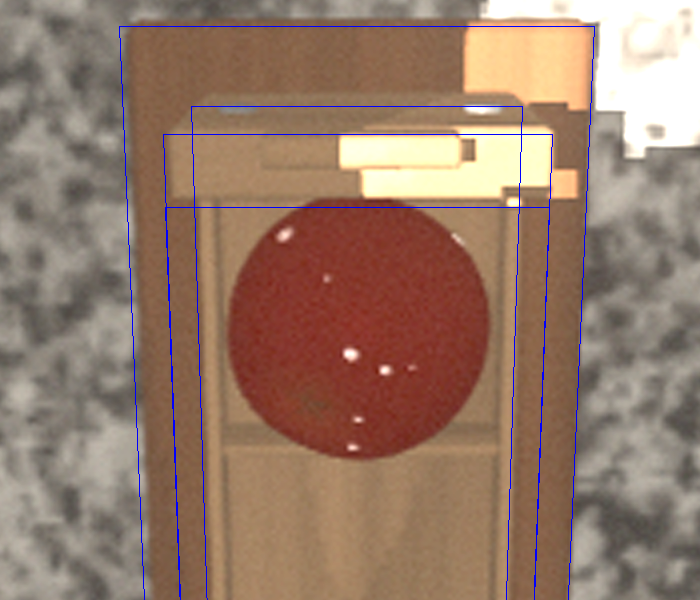

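```bash
cat >> h.py <<'E'
def lower(xy,z0,zend,dz=.0015,lim=6):
    "step down until contact; return z and force change"
    env.line_to(np.array([*xy,z0]),v=.1);env.sleep(.2);f0=st()["contact_force"].copy() if hasattr(st()["contact_force"],"copy") else np.array(st()["contact_force"])
    f0=np.array(f0);z=z0
    while z>zend:
        z-=dz;env.line_to(np.array([*xy,z]),v=.04);s=st();df=np.array(s["contact_force"])-f0
        if abs(df[2])>lim: break
    return z,np.round(df,1),np.round(s["position"],4),round(s["gripper_width"],3),round(s["clock"],1)
E
python3 - <<'E'
from h import *
env.line_to(np.array([.580,.0182,.1005]),v=.1,frame=down(.0112+np.pi/2));print(np.round(st()["position"],4))
print(lower((.580,.0182),.079,.0635))
E
```

```text
[0.5798 0.0187 0.1001]
(0.06549999999999999, array([-1.7,  0.4,  6.5]), array([0.5802, 0.0182, 0.0659]), 0.719, 43.4)
```

```bash
python3 - <<'E'
from h import *
env.move_gripper(1.0,30);env.sleep(.2)
env.line_to(np.array([.580,.0182,.25]),v=.25);w=eyes.read_camera("wrist");np.save("w7.npy",w,allow_pickle=True)
a=0.2+np.pi/2;g=(.599,-.229)
w2=hover(g,a,z=.15);np.save("w8.npy",w2,allow_pickle=True);print(proj(w2,[*g,.023]))
s=eyes.read_camera("scene")
cv2.imwrite("pics/m7.png",np.vstack([np.hstack([w["frame"][60:330,140:420],s["frame"][130:400,100:380]]),np.hstack([w2["frame"][80:380,140:420]]*2)])[:,:,::-1]);print(st()["clock"])
E
```

```text
[277.72003021 197.7226797 ]
46.075
```

View pics/m7.png

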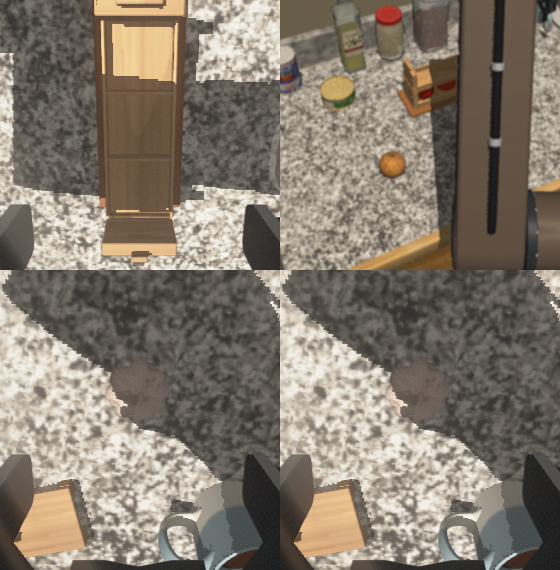

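```bash
python3 - <<'E'
from h import *
w=np.load("w8.npy",allow_pickle=True).item();p=unproj(w,277.5,203,.025);print(p)
a=0.2+np.pi/2
grab(p,a,.006,N=35,zup=.22)
place((.580,.0182,.0112),0,.090,YB,zup=.22)
w2=eyes.read_camera("wrist")
L=np.array([.477,-.399]);al=yawpick((*L,.24),-1.169+np.pi/2);go((*L,.22),al);w3=eyes.read_camera("wrist");np.save("w9.npy",w3,allow_pickle=True);print(al,st()["clock"],np.round(st()["q"],2))
R=lambda f:cv2.resize(f,(400,600),interpolation=cv2.INTER_CUBIC)
cv2.imwrite("pics/m8.png",np.hstack([R(w2["frame"][60:390,170:390]),R(w3["frame"][60:300,200:360])])[:,:,::-1])
E
```

```text
[ 0.59957444 -0.2326926   0.025     ]
grab 0.554 lifted 0.554 F 36.0 [-0.1 -0.3  0.2] t 49.1
place [0.58  0.018 0.   ] w 0.552 0.556 [-0.   0.4 -0.5]
0.4017963267948965 54.1417 [-0.8   0.5   1.58  0.    1.06  0.37]
```

View pics/m8.png

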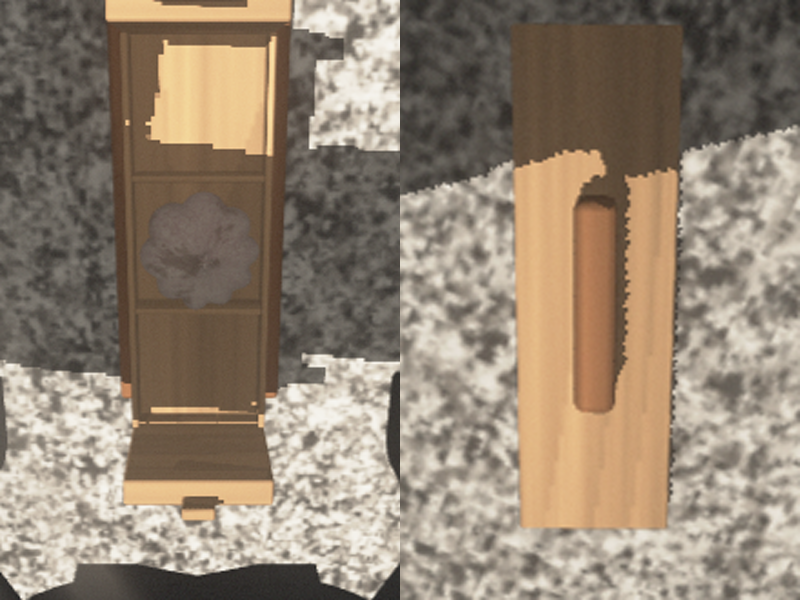

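```bash
python3 - <<'E'
from h import *
w=np.load("w9.npy",allow_pickle=True).item()
uv=np.array([(112,25),(283,24),(121,527),(267,528)])/2.5+[200,60]
L,r=fit(w,[(-.0315,.101,.018),(.0315,.101,.018),(-.0315,-.101,.018),(.0315,-.101,.018)],uv,(.477,-.399,-1.169));print(L,r)
# grip bar top centre as a check
print("bar",unproj(w,200+195/2.5,60+305/2.5,.046))
a=L[2]+np.pi/2
env.line_to(np.array([L[0],L[1],.08]),v=.2,frame=down(a))
print(lower(L[:2],.05,.0225,dz=.003,lim=3))
env.move_gripper(0,50);print(st()["gripper_width"])
env.line_to(np.array([L[0],L[1],.2]),v=.15);s=st();print(s["gripper_width"],np.round(s["contact_force"],2))
go((.580,.0182,.2),YB);env.sleep(.2)
w=eyes.read_camera("wrist");np.save("w10.npy",w,allow_pickle=True);s=st();print(np.round(s["position"],4),s["gripper_width"],s["clock"])
cv2.imwrite("pics/m9.png",cv2.resize(w["frame"],(800,600))[:,:,::-1])
for y in(.101,-.101):
  for x in(-.0315,.0315): print(np.round(proj(w,toworld((*s["position"][:2],.0112),[(x,y,s["position"][2]-.0225+.018)])[0])/.7,0))
E
```

```text
[ 0.47730934 -0.39941684 -1.17273309] [1.04050007 0.48195292 0.92357165 0.84524596]
bar [ 0.47961231 -0.39814621  0.046     ]
(0.01999999999999999, array([-1. ,  0.7,  0.2]), array([ 0.4773, -0.3994,  0.0198]), 1.001, 58.1)
0.1764217620360304
0.17564168513657027 [ 0.84 -0.03 -2.05]
[0.5801 0.0175 0.2   ] 0.17729263023672445 61.9667
[276.  23.]
[518.  22.]
[313. 628.]
[483. 627.]
```

View pics/m9.png

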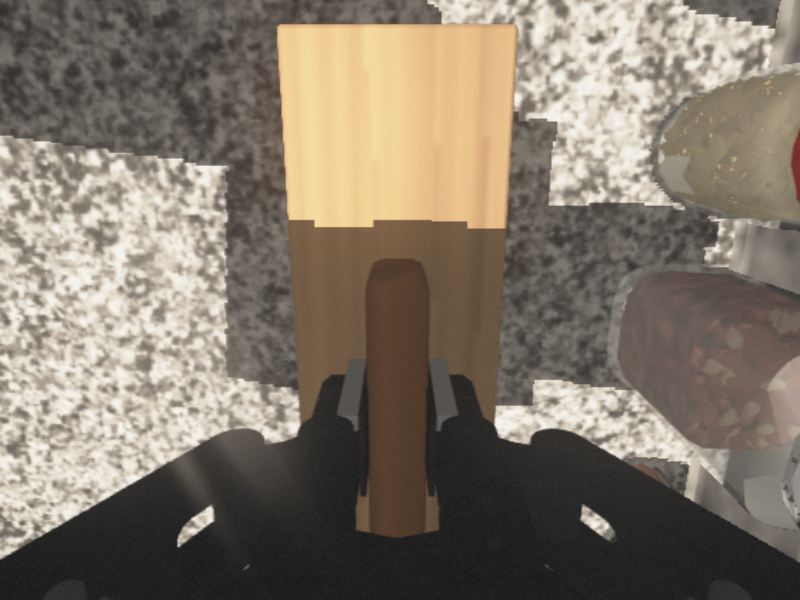

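```bash
python3 - <<'E'
from h import *
env.line_to(np.array([.5802,.0190,.175]),v=.1,frame=down(YB))
print(lower((.5802,.0190),.163,.148,lim=5))
E
```

```text
(0.1495, array([-1.2,  0.7,  5.1]), array([0.5805, 0.019 , 0.1502]), 0.177, 65.1)
```

Contact came at 0.150, the fully seated height. Next I release, retreat and check.

```bash
python3 - <<'E'
from h import *
env.move_gripper(1.0,30);env.sleep(.2)
env.line_to(np.array([.5802,.019,.30]),v=.2)
w=eyes.read_camera("wrist")
go((.15+.3,-.45,.30),YB-1.2);s=eyes.read_camera("scene")
R=lambda f:cv2.resize(f,(400,400),interpolation=cv2.INTER_CUBIC)
cv2.imwrite("pics/m10.png",np.hstack([R(w["frame"][60:300,160:400]),R(s["frame"][120:300,160:340])])[:,:,::-1]);print(st()["clock"])
E
```

```text
68.7417
```

View pics/m10.png

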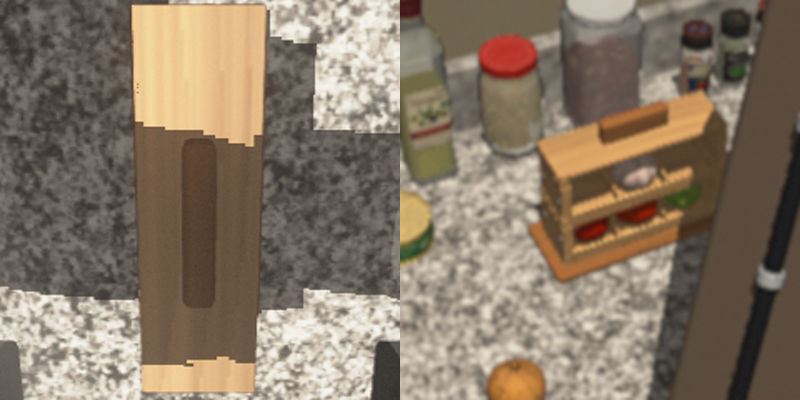

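The picture shows the whole stack closed and level: three items in the bottom tray, the garlic in the second, and the lid flush.

```bash
python3 -c "
from plant import order
print(order.finish_job())"
```

```text
the job is handed in; nothing more can be done
None
```

I packed the keeper and handed the job in at about 69 s: two tomatoes and a lime in the bottom tray, second tray fully home on it, the garlic in its middle pocket, and the lid fully home on top; only these four items were on the worktop.

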